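# Drive a jar's stopper home with the sprung striker

### The arm

A 6-joint arm with a two-finger parallel gripper is mounted at the origin on the work surface. World frame = base frame: x ahead of the robot, y to its left, z up, the work surface at z = 0. Lengths are in mm, angles in rad, forces in N, time in s.
With the tool pointing down it reaches from about 250 to 775 mm from the base axis. Payload 8.9 kg.
Tool frame: the origin (TCP) lies at the very end of the fingers, on their centre line; the grasp point (between the pads) lies 19 mm behind it; z points along the fingers, y is the line along which they close (so a half turn about z gives the same grasp; the last joint's range is limited). The gripper opens to 85 mm and grips with 20 to 120 N. Pads are 22 mm wide; open, the fingers measure 114 mm over their backs; the gripper's body (76 mm by 85 mm) begins 54 mm behind the grasp point. The pads swing forward as they close: fully open they stand 13 mm farther back than shut.
Start: joints at [1.03, 0.291, -0.153, 1.127, 0, 1.431], TCP at [205.309, 483.189, 231.305] pointing down, gripper open.
Joint ranges: [-2.52, 2.52], [-0.91, 1.74], [-1.3, 1.37], [-1.96, 2.02], [-1.52, 1.47], [-3.14, 3.14]. Speed limits (rad/s): [2.22, 2.22, 2.79, 3.14, 3.14, 3.14].

### API

Orientations are given as a rotation vector (axis times angle).
In Python, from bench import * gives the robot as it stands.
- The arm moves only by the tool arm_command, never from a script. Its argument "series" is a list of rows, each a list of 7 numbers: the finger opening in cm, from 0 to 8.54, then the shift along the world's x, y, z in cm, then the turn, a rotation vector about the world's x, y, z in rad. A call has exactly 5 rows; each row is the pose to reach, as a shift and turn from the pose commanded when the call began; what a row does not reach only later rows make up. A row lasts 1/12 s, in which the tool goes at most 41.7 mm and 7.16 degrees, less where a joint would pass 70% of its speed; a pose out of reach is approached as far as the arm can. A call with a gripper value outside its range is refused whole. The fingers move at their own pace and stop on an object; the grip force is fixed at half the most. Time passes only in rows, so rows that repeat a pose let the fingers close, or fill a call up. It gives the time, the measured TCP pose, the force, the opening and the grip force at its end, in the units of the state.
- state(): the state, without advancing time (a new reading comes with each control period).
- grab_frame(name): name is "scene" or "top" or "wrist"; returns a dict with "img" (384x512x3 uint8, red, green, blue), "fx", "fy", "cx", "cy" (pixels), "R" (3x3) and "t" (3): a world point X has camera coordinates R X + t. Camera axes: x right, y down, z forward; pixel columns grow to the right and rows downward; lengths in mm; the calibration is good to about 2 mm. A picture is of the moment at which its call begins. There is no depth.
- hand_in(): hands the job in; it is judged then, once.
The state is a dict: "t": time; "qpos": joint angles; "qd": joint speeds; "joint_efforts": joint torques, N m; "position": TCP position; "tool_rot": TCP orientation; "wrist_force": force on the tool from outside, world axes, zero at the start; "torque": the same for the moment, N m; "width": finger opening in mm; "gripper_force": force on a finger pad.
Only numpy, scipy, OpenCV 4.12 (cv2) and the standard library are available. Lean on these libraries where they do the work, as an engineer would, in place of code of your own. Each camera call takes 0.05 s, during which the arm holds its last target. There are 200 camera calls.

### The job

Seal the jar lying in the stopper driver: draw the striker back by its upright handle until its sear catches, without forcing it hard against the rubber buffer at the back, and let go so that it stays cocked by itself. Then press the round trip pad down with the fingers so that the striker fires and drives the stopper fully home against the jar's rim. Only the cocked striker's blow may drive the stopper, and the other things on the counter are to be left where they are.

Things in the scene. Friction and masses are not known exactly. Their poses are not given: they have to be found in the camera images.
- stand: The stopper driver, fixed to the counter: dark board 310 x 150 x 18 mm; origin at the centre of its underside, x from the housing to the jar, y to the trip pad's side, z up. On it an aluminium striker housing (x -155 to 0, y +-28, top 83 mm high, slot along its top) and a white jar 60 mm across lying in a cradle (x 27 to 132), mouth to the housing, axis 58 mm high. Place and yaw vary.
- handle (a point): Middle of the handle's free part: an upright steel post 16 mm across, standing out of the housing's slot from 83 to 128 mm above the counter; this point is 108 mm up on the post's axis and moves with the striker. Drawn along the stand's -x. Nothing else stands over the housing's top.
- striker (a joint): Striker drawn back (m), 0 at rest; spring 400 N/m towards 0. The sear catches somewhere from 0.023 to 0.041 (9 to 17 N): it differs each time, unseen. Just before, the sear's ramp is felt as a bump of 2 to 5 N that goes again. Caught, it stays back and the pull is gone once eased forward a few mm (9 in a soft grip); let go uncaught, it fires. Fired, it overshoots to -0.008, hits the stopper, springs back to 0.
- buffer (a joint): How far the drawn striker has pressed the rubber buffer hidden in the housing (m): 0 untouched. It is met about 1.5 mm after the catch and adds 1500 N/m to the pull. More than 0.005 (7.5 N above the spring's pull) counts as forcing it.
- pad (a point): Centre of the top face of the trip pad: a steel disc 28 mm across, 6 mm thick, on a thin stem beside the housing, 78 mm above the counter when up, at (-20, 58) mm in the stand's frame. Pressed straight down it lowers the sear.
- trip (a joint): How far the trip pad (and sear) is down (m): 0 up, 0.009 at its stop; it springs back. The cocked striker is freed at about 0.004 to 0.006, with 4 to 8 N. It also dips by itself while the collar passes during the draw.
- stopper_face (a point): Centre of the outer face of the wooden stopper's head (44 mm across, 10 mm thick), which looks towards the striker (stand's -x), 58 mm above the counter.
- stopper (a joint): How far the stopper is driven in (m): 0 at the start, its head standing 6 mm off the jar's rim; 0.006 fully home against the rim.
- spare_stopper: Bystander: spare cork, cylinder 34 mm across, 22 mm high, standing on the driver's board; origin at the centre of its underside.
- spice_jar: Bystander: white jar 56 mm across, 85 mm high, wooden cap, beside the driver; origin at the centre of its underside.
- mug: Bystander: blue mug 80 mm across, 90 mm high, beside the driver; origin at the centre of its underside.
- spoon: Bystander: wooden spoon 180 mm long, lying beside the driver; origin at the centre of its underside.
- soap: Bystander: clear soap bottle 64 mm across, 190 mm high; origin at the centre of its underside.
- bowl: Bystander: steel bowl 130 mm across, 60 mm high; origin at the centre of its underside.
- brush: Bystander: dish brush 200 mm long, lying; origin at the centre of its underside.

How it is judged:
By the outcome, as a careful person would: the job done as asked, in the order asked, and still so for the second after the job is handed in, with the robot touching nothing.
It also fails if it takes over 59 s, if anything falls off the work surface, if the arm or the gripper's body presses on something with over 40 N, if the wrist force passes 120 N, or if a joint passes its speed limit or range.

## Working session

There is one attempt and no reset: what is moved stays moved. The work goes in short steps, Python scripts to look and compute and a tool call to move; the robot and the scene stay as the last step left them, time stands still between calls to the robot, and variables do not carry over. Pictures are saved under pics/ and viewed, at most 10 in all, crops included, and the job is handed in when it is done.

Besides the shell and the picture viewer there is one more tool, called after ">>>" as name([rows], argument=value, ...), one row to a line, values as JSON. arm_command: Moves the arm, as the interface text tells. Its arguments: {"type":"object","properties":{"series":{"type":"array","items":{"type":"array","items":{"type":"number"}}}},"required":["series"]}

```bash
mkdir -p pics
cat > h.py <<'E'
from bench import *
import numpy as np, cv2
def ray(f,u,v,z):
    R=np.array(f["R"]);t=np.array(f["t"]);c=-R.T@t
    d=R.T@np.array([(u-f["cx"])/f["fx"],(v-f["cy"])/f["fy"],1.]);return c+d*(z-c[2])/d[2]
def proj(f,X):
    p=np.array(f["R"])@np.array(X,float)+np.array(f["t"]);return f["fx"]*p[0]/p[2]+f["cx"],f["fy"]*p[1]/p[2]+f["cy"]
def save(f,n): cv2.imwrite("pics/"+n,f["img"][:,:,::-1])
E
python3 - <<'E'
from h import *
import pickle
for n in ("top","scene"):
    f=grab_frame(n);save(f,n+"1.png");pickle.dump(f,open(n+".pkl","wb"));R=np.array(f["R"]);print(n,-R.T@np.array(f["t"]),f["fx"])
s=state();print(s["t"],s["position"],s["tool_rot"],s["wrist_force"],s["width"])
E
```

```text
top [ 530.81295132  -22.8644601  1111.0325078 ] 360.7449999933171
scene [1155.44677513  378.01177461 1096.37824728] 430.2232166930142
0.1 [205.10384862 482.84502778 230.7962371 ] [-6.26879803e-01 -3.07800440e+00  1.75362492e-03] [ 0.10832398 -0.01668307 -0.39044041] 85.25868312227718
```

View pics/top1.png

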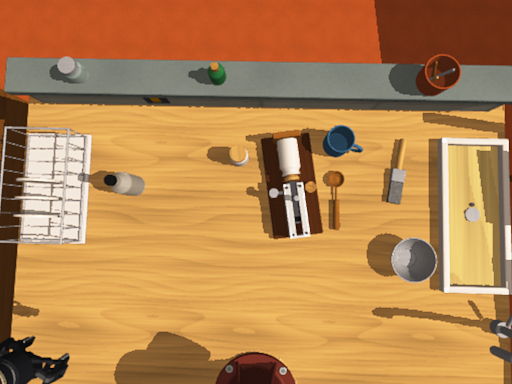

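View pics/scene1.png

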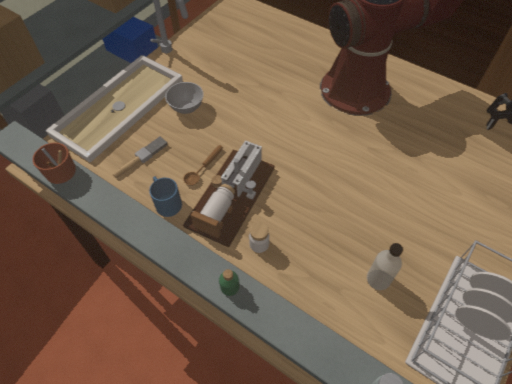

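Top view: driver centre near px (292,186), pad near (274,193), jar toward the top of the picture (world +x). I enlarge it.

Run:
```python
from h import *
import pickle
a=pickle.load(open("top.pkl","rb"));b=pickle.load(open("scene.pkl","rb"))
A=cv2.resize(a["img"][125:245,250:350],None,fx=5,fy=5,interpolation=cv2.INTER_CUBIC)[:,:400]
A=cv2.resize(a["img"][125:245,255:335],(400,600),interpolation=cv2.INTER_CUBIC)
B=cv2.resize(b["img"][130:250,195:275],(400,600),interpolation=cv2.INTER_CUBIC)
cv2.imwrite("pics/crop1.png",np.hstack([A,B])[:,:,::-1])
# board mask in top view: dark brown pixels
im=a["img"].astype(int);m=((im.sum(2)<130)).astype(np.uint8);m[:125]=0;m[245:]=0;m[:,:255]=0;m[:,326:]=0
c=max(cv2.findContours(cv2.morphologyEx(m,cv2.MORPH_CLOSE,np.ones((9,9))),0,2)[0],key=cv2.contourArea)
r=cv2.minAreaRect(c);bx=cv2.boxPoints(r);print(r,bx)
for p in bx: print(ray(a,*p,18)[:2])
```

```text
((290.5558166503906, 185.12423706054688), (100.267333984375, 47.563716888427734), 82.50414276123047) [[260.43704 138.52145]
 [307.59427 132.31656]
 [320.6746  231.72702]
 [273.51736 237.93192]]
[763.95479571   3.1561778 ]
[ 786.38717562 -140.99120827]
[ 484.502424   -184.92831135]
[462.19409614 -43.95983637]
```

View pics/crop1.png

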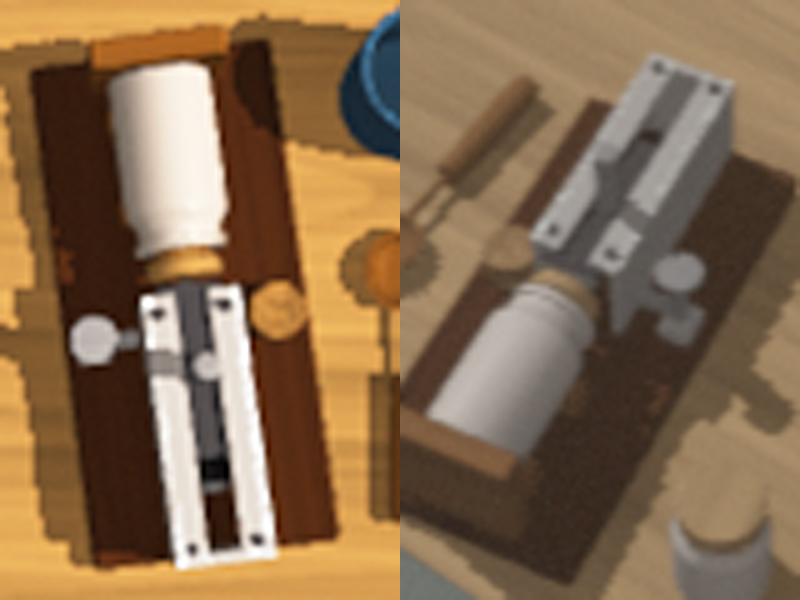

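Crop: pad at full-image px (273.6,193), handle top (296.4,198.2), housing-top corners and board corners are clear; spare cork at (310.6,187), right by the housing's front on the -y side.

Run:
```python
from h import *
import pickle
a=pickle.load(open("top.pkl","rb"));b=pickle.load(open("scene.pkl","rb"))
P=lambda u,v,z:ray(a,255+u/5,125+v/5,z)[:2]
bd=np.array([P(35,70,18),P(268,40,18),P(338,538,18),P(98,565,18)])
hs=np.array([P(142,290,83),P(240,285,83),P(276,558,83),P(178,568,83)])
for q in(bd,hs):
    d=(q[0]+q[1]-q[2]-q[3])/2;print(q.round(),q.mean(0),np.hypot(*d),np.arctan2(d[1],d[0]),np.linalg.norm(q[0]-q[1]))
d=hs[0]+hs[1]-hs[2]-hs[3];e=bd[0]+bd[1]-bd[2]-bd[3]
y=np.arctan2(*(d+e)[::-1]);R=np.array([[np.cos(y),-np.sin(y)],[np.sin(y),np.cos(y)]])
o=bd.mean(0);o2=hs.mean(0)-R@[-77.5,0];print("yaw",y,o,o2)
o=(o+o2)/2
pad=P(93,340,78);h=P(207,366,128);sp=P(278,310,40)
for n,p in(("pad",pad),("handle",h),("spare",sp)):print(n,p,(p-o)@R)
print("pad pred",o+R@[-20,58])
# scene view check
Q=lambda u,v,z:ray(b,195+u/5,130+v/5,z)[:2]
print("scene pad",Q(278,272,78)); print("handle top in scene crop", [( (x-195)*5,(yy-130)*5) for x,yy in[proj(b,[*h,128])]])
```

```text
[[ 763.   -2.]
 [ 784. -144.]
 [ 482. -191.]
 [ 462.  -47.]] [622.7577216  -95.92905182] 304.8830092968843 0.15170640241123076 144.0719833839993
[[ 623.  -67.]
 [ 627. -123.]
 [ 473. -146.]
 [ 466.  -91.]] [ 547.05809589 -106.85962444] 157.3205515643454 0.1481897853597881 55.98506084165885
yaw 0.1505094495080351 [622.7577216  -95.92905182] [623.68194432 -95.23913168]
pad [593.74261904 -40.09406484] [-20.82369182  59.28256983]
handle [ 578.057302 -101.590767] [-45.5526123    0.83298439]
spare [ 616.6211799  -150.12326861] [-14.70175873 -52.93318737]
pad pred [594.74930975 -41.23862912]
scene pad [599.11146327 -35.5578352 ]
handle top in scene crop [(np.float64(203.0197831481513), np.float64(142.48114289532936))]
```

>>> arm_command([
  [0, 2, -2.9, 0, 0, 0, 0.11],
  [0, 4, -5.8, 0, 0, 0, 0.22],
  [0, 6, -8.7, 0, 0, 0, 0.33],
  [0, 8, -11.6, 0, 0, 0, 0.44],
  [0, 10, -14.5, 0, 0, 0, 0.552],
])

```text
t: 0.52
position: [305.0, 337.7, 231.1]
tool_rot: [0.238, -3.132, 0.0]
wrist_force: [0.7, 0.3, -0.8]
width: 25.2
gripper_force: 0.0
```

>>> arm_command([
  [0, 2, -2.9, 0, 0, 0, 0],
  [0, 4, -5.8, 0, 0, 0, 0],
  [0, 6, -8.7, 0, 0, 0, 0],
  [0, 8, -11.6, 0, 0, 0, 0],
  [0, 10, -14.5, 0, 0, 0, 0],
])

```text
t: 0.93
position: [405.1, 192.6, 231.2]
tool_rot: [0.229, -3.133, 0.0]
wrist_force: [0.9, 0.5, -0.2]
width: -0.1
gripper_force: 0.0
```

>>> arm_command([
  [0, 2, -2.9, 0, 0, 0, 0],
  [0, 4, -5.8, 0, 0, 0, 0],
  [0, 6, -8.7, 0, 0, 0, 0],
  [0, 8, -11.6, 0, 0, 0, 0],
  [0, 10, -14.5, 0, 0, 0, 0],
])

```text
t: 1.35
position: [505.1, 47.6, 231.1]
tool_rot: [0.229, -3.133, -0.0]
wrist_force: [0.8, 0.7, -0.3]
width: -0.0
gripper_force: 0.0
```

>>> arm_command([
  [0, 2, -2.9, 0, 0, 0, 0],
  [0, 4, -5.8, 0, 0, 0, 0],
  [0, 6, -8.7, -2, 0, 0, 0],
  [0, 8.5, -11.6, -4, 0, 0, 0],
  [0, 10.5, -14.6, -6, 0, 0, 0],
])

```text
t: 1.77
position: [610.3, -97.4, 171.0]
tool_rot: [-0.229, 3.132, -0.0]
wrist_force: [-0.1, 1.4, 1.2]
width: 0.1
gripper_force: 0.0
```

Run:
```python
from h import *
f=grab_frame("wrist");save(f,"w1.png");R=np.array(f["R"]);print(-R.T@np.array(f["t"]),R)
g=grab_frame("top");save(g,"t2.png")
for n,X in(("tcp",state()["position"]),("handle128",[578,-101.6,128]),("pad",[594,-40.7,78])):print(n,proj(f,X),proj(g,X))
c=cv2.resize(g["img"][125:245,255:335],(400,600)); w=cv2.resize(f["img"],(400,300)); 
cv2.imwrite("pics/m2.png",np.hstack([c,np.vstack([w,w*0])])[:,:,::-1])
```

```text
[ 531.67399719 -109.92926537  313.76039661] [[-1.45615482e-01  9.89341220e-01  2.85550341e-04]
 [ 9.40079082e-01  1.38274916e-01  3.11659056e-01]
 [ 3.08297666e-01  4.56508234e-02 -9.50193955e-01]]
tcp (np.float64(249.80335140725686), np.float64(243.88514013678827)) (np.float64(297.1640722451737), np.float64(185.5763711415578))
handle128 (np.float64(255.23951388275412), np.float64(160.81902906311007)) (np.float64(296.4030143819931), np.float64(198.22111914309264))
pad (np.float64(334.6159511479336), np.float64(176.95930415321683)) (np.float64(273.813480335358), np.float64(192.91562166104984))
```

View pics/w1.png

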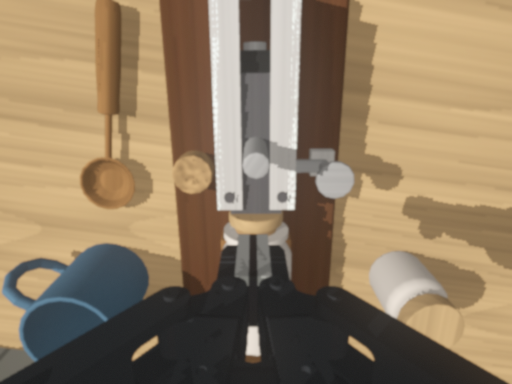

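The wrist view shows the handle top near (256,163) and the pad at (334,180), within 3 px of the projections of my measured points, and the fingers clear ahead of the handle. Descend.

>>> arm_command([
  [0, 0, 0, -2.5, 0, 0, 0],
  [0, 0, 0, -5, 0, 0, 0],
  [0, 0, 0, -7, 0, 0, 0],
  [0, 0, 0, -7.8, 0, 0, 0],
  [0, 0, 0, -7.8, 0, 0, 0],
])

```text
t: 2.28
position: [607.5, -95.3, 91.9]
tool_rot: [0.229, -3.129, -0.002]
wrist_force: [0.5, 0.5, -0.5]
width: -0.0
gripper_force: 0.0
```

>>> arm_command([
  [0, -0.2, -0.03, 0, 0, 0, 0],
  [0, -0.4, -0.06, 0, 0, 0, 0],
  [0, -0.6, -0.09, 0, 0, 0, 0],
  [0, -0.8, -0.12, 0, 0, 0, 0],
  [0, -0.8, -0.12, 0, 0, 0, 0],
])

```text
t: 2.7
position: [601.1, -97.3, 94.7]
tool_rot: [-0.229, 3.132, -0.001]
wrist_force: [0.6, -0.5, -0.1]
width: 0.0
gripper_force: 0.0
```

>>> arm_command([
  [0, -0.1, -0.015, 0, 0, 0, 0],
  [0, -0.2, -0.03, 0, 0, 0, 0],
  [0, -0.3, -0.045, 0, 0, 0, 0],
  [0, -0.4, -0.06, 0, 0, 0, 0],
  [0, -0.4, -0.06, 0, 0, 0, 0],
])

```text
t: 3.12
position: [597.1, -97.8, 93.9]
tool_rot: [-0.229, 3.133, -0.0]
wrist_force: [0.4, 0.2, -0.2]
width: 0.2
gripper_force: 0.2
```

>>> arm_command([
  [0, -0.1, -0.015, 0, 0, 0, 0],
  [0, -0.2, -0.03, 0, 0, 0, 0],
  [0, -0.3, -0.045, 0, 0, 0, 0],
  [0, -0.4, -0.06, 0, 0, 0, 0],
  [0, -0.4, -0.06, 0, 0, 0, 0],
])

```text
t: 3.53
position: [593.2, -98.4, 94.0]
tool_rot: [-0.229, 3.133, -0.0]
wrist_force: [3.1, -0.2, 1.0]
width: 0.2
gripper_force: 1.0
```

>>> arm_command([
  [0, -0.1, -0.015, 0, 0, 0, 0],
  [0, -0.2, -0.03, 0, 0, 0, 0],
  [0, -0.3, -0.045, 0, 0, 0, 0],
  [0, -0.4, -0.06, 0, 0, 0, 0],
  [0, -0.4, -0.06, 0, 0, 0, 0],
])

```text
t: 3.95
position: [589.2, -99.0, 93.9]
tool_rot: [-0.229, 3.133, -0.0]
wrist_force: [3.9, 0.6, 0.0]
width: 0.0
gripper_force: 1.8
```

>>> arm_command([
  [0, -0.1, -0.015, 0, 0, 0, 0],
  [0, -0.2, -0.03, 0, 0, 0, 0],
  [0, -0.3, -0.045, 0, 0, 0, 0],
  [0, -0.4, -0.06, 0, 0, 0, 0],
  [0, -0.4, -0.06, 0, 0, 0, 0],
])

```text
t: 4.37
position: [585.3, -99.6, 94.0]
tool_rot: [-0.229, 3.132, -0.0]
wrist_force: [5.3, 0.2, -0.2]
width: 0.1
gripper_force: 2.6
```

>>> arm_command([
  [0, -0.1, -0.015, 0, 0, 0, 0],
  [0, -0.2, -0.03, 0, 0, 0, 0],
  [0, -0.3, -0.045, 0, 0, 0, 0],
  [0, -0.4, -0.06, 0, 0, 0, 0],
  [0, -0.4, -0.06, 0, 0, 0, 0],
])

```text
t: 4.78
position: [582.3, -100.1, 94.0]
tool_rot: [-0.229, 3.131, 0.0]
wrist_force: [9.1, 0.3, -2.3]
width: 0.1
gripper_force: 4.5
```

>>> arm_command([
  [0, -0.05, -0.007, 0, 0, 0, 0],
  [0, -0.1, -0.015, 0, 0, 0, 0],
  [0, -0.15, -0.022, 0, 0, 0, 0],
  [0, -0.2, -0.03, 0, 0, 0, 0],
  [0, -0.2, -0.03, 0, 0, 0, 0],
])

```text
t: 5.2
position: [580.9, -100.3, 94.0]
tool_rot: [-0.23, 3.13, 0.0]
wrist_force: [11.0, 1.7, -4.4]
width: -0.3
gripper_force: 5.7
```

>>> arm_command([
  [0, -0.05, -0.007, 0, 0, 0, 0],
  [0, -0.1, -0.015, 0, 0, 0, 0],
  [0, -0.15, -0.022, 0, 0, 0, 0],
  [0, -0.15, -0.022, 0, 0, 0, 0],
  [0, -0.15, -0.022, 0, 0, 0, 0],
])

```text
t: 5.62
position: [579.6, -100.5, 94.1]
tool_rot: [-0.23, 3.129, 0.0]
wrist_force: [12.9, 1.9, -4.5]
width: -0.0
gripper_force: 6.1
```

Run:
```python
from h import *
f=grab_frame("wrist");g=grab_frame("scene")
s=state();print(s["position"],s["wrist_force"],s["torque"])
c=cv2.resize(g["img"][120:220,200:300],(400,400),interpolation=cv2.INTER_CUBIC); w=cv2.resize(f["img"][60:260,150:350],(400,400))
cv2.imwrite("pics/m3.png",np.hstack([c,w])[:,:,::-1])
```

```text
[ 579.60335837 -100.53366214   94.06499037] [12.16723866  1.64492974 -4.4458665 ] [ 0.33936772 -2.45025063  0.00687955]
```

View pics/m3.png

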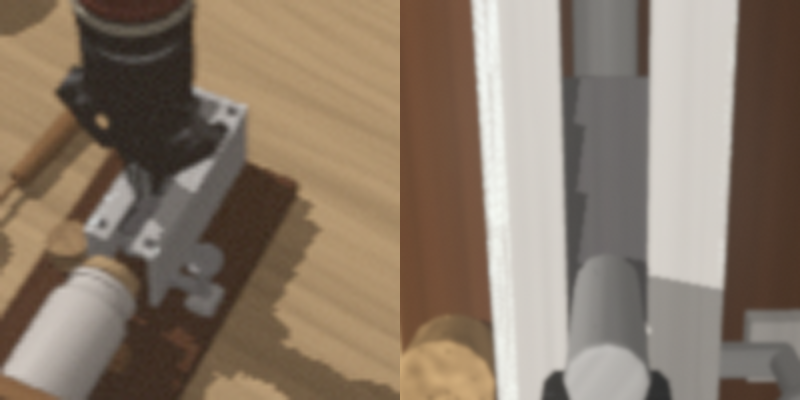

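The fingers bear cleanly on the handle (post at (610,300) in the right half) and the striker is moving back with nothing else touched. Continue in small steps.

>>> arm_command([
  [0, -0.05, -0.007, 0, 0, 0, 0],
  [0, -0.1, -0.015, 0, 0, 0, 0],
  [0, -0.15, -0.022, 0, 0, 0, 0],
  [0, -0.15, -0.022, 0, 0, 0, 0],
  [0, -0.15, -0.022, 0, 0, 0, 0],
])

```text
t: 6.13
position: [578.3, -100.7, 94.1]
tool_rot: [-0.23, 3.129, 0.0]
wrist_force: [12.9, 2.4, -5.9]
width: -0.4
gripper_force: 6.5
```

>>> arm_command([
  [0, -0.05, -0.007, 0, 0, 0, 0],
  [0, -0.1, -0.015, 0, 0, 0, 0],
  [0, -0.15, -0.022, 0, 0, 0, 0],
  [0, -0.15, -0.022, 0, 0, 0, 0],
  [0, -0.15, -0.022, 0, 0, 0, 0],
])

```text
t: 6.55
position: [577.0, -100.9, 94.1]
tool_rot: [-0.23, 3.129, 0.0]
wrist_force: [13.7, 1.3, -6.5]
width: -0.0
gripper_force: 6.9
```

>>> arm_command([
  [0, -0.05, -0.007, 0, 0, 0, 0],
  [0, -0.1, -0.015, 0, 0, 0, 0],
  [0, -0.15, -0.022, 0, 0, 0, 0],
  [0, -0.15, -0.022, 0, 0, 0, 0],
  [0, -0.15, -0.022, 0, 0, 0, 0],
])

```text
t: 6.97
position: [574.9, -101.3, 94.1]
tool_rot: [-0.23, 3.13, -0.0]
wrist_force: [10.8, 1.3, -4.2]
width: -0.2
gripper_force: 5.6
```

>>> arm_command([
  [0, -0.05, -0.007, 0, 0, 0, 0],
  [0, -0.1, -0.015, 0, 0, 0, 0],
  [0, -0.15, -0.022, 0, 0, 0, 0],
  [0, -0.15, -0.022, 0, 0, 0, 0],
  [0, -0.15, -0.022, 0, 0, 0, 0],
])

```text
t: 7.38
position: [573.5, -101.4, 94.0]
tool_rot: [-0.23, 3.129, 0.0]
wrist_force: [12.3, 1.7, -5.3]
width: -0.1
gripper_force: 6.0
```

>>> arm_command([
  [0, 0.1, 0.015, 0, 0, 0, 0],
  [0, 0.2, 0.03, 0, 0, 0, 0],
  [0, 0.3, 0.045, 0, 0, 0, 0],
  [0, 0.4, 0.06, 0, 0, 0, 0],
  [0, 0.4, 0.06, 0, 0, 0, 0],
])

```text
t: 7.8
position: [576.8, -100.9, 94.0]
tool_rot: [-0.229, 3.131, -0.0]
wrist_force: [8.3, 0.9, -2.4]
width: 0.1
gripper_force: 4.4
```

>>> arm_command([
  [0, 0.1, 0.015, 0, 0, 0, 0],
  [0, 0.2, 0.03, 0, 0, 0, 0],
  [0, 0.2, 0.03, 0, 0, 0, 0],
  [0, 0.2, 0.03, 0, 0, 0, 0],
  [0, 0.2, 0.03, 0, 0, 0, 0],
])

```text
t: 8.22
position: [578.8, -100.6, 94.0]
tool_rot: [-0.229, 3.131, -0.0]
wrist_force: [9.1, -0.4, -2.2]
width: 0.2
gripper_force: 4.4
```

Not caught yet: the pull stayed about 9 N on easing. Draw further.

>>> arm_command([
  [0, -0.15, -0.022, 0, 0, 0, 0],
  [0, -0.3, -0.045, 0, 0, 0, 0],
  [0, -0.45, -0.067, 0, 0, 0, 0],
  [0, -0.6, -0.09, 0, 0, 0, 0],
  [0, -0.6, -0.09, 0, 0, 0, 0],
])

```text
t: 8.63
position: [573.4, -101.5, 94.1]
tool_rot: [-0.229, 3.129, -0.0]
wrist_force: [11.8, 2.4, -5.4]
width: 0.5
gripper_force: 5.7
```

>>> arm_command([
  [0, -0.05, -0.007, 0, 0, 0, 0],
  [0, -0.1, -0.015, 0, 0, 0, 0],
  [0, -0.1, -0.015, 0, 0, 0, 0],
  [0, -0.1, -0.015, 0, 0, 0, 0],
  [0, -0.1, -0.015, 0, 0, 0, 0],
])

```text
t: 9.05
position: [572.7, -101.6, 94.1]
tool_rot: [-0.23, 3.129, 0.0]
wrist_force: [12.1, 0.8, -5.2]
width: -0.2
gripper_force: 6.1
```

>>> arm_command([
  [0, -0.05, -0.007, 0, 0, 0, 0],
  [0, -0.1, -0.015, 0, 0, 0, 0],
  [0, -0.1, -0.015, 0, 0, 0, 0],
  [0, -0.1, -0.015, 0, 0, 0, 0],
  [0, -0.1, -0.015, 0, 0, 0, 0],
])

```text
t: 9.47
position: [571.8, -101.8, 94.1]
tool_rot: [-0.23, 3.129, 0.0]
wrist_force: [12.9, 1.7, -4.4]
width: -0.1
gripper_force: 6.4
```

>>> arm_command([
  [0, -0.05, -0.007, 0, 0, 0, 0],
  [0, -0.1, -0.015, 0, 0, 0, 0],
  [0, -0.1, -0.015, 0, 0, 0, 0],
  [0, -0.1, -0.015, 0, 0, 0, 0],
  [0, -0.1, -0.015, 0, 0, 0, 0],
])

```text
t: 9.88
position: [570.8, -101.9, 94.1]
tool_rot: [-0.23, 3.129, 0.0]
wrist_force: [12.6, 1.6, -5.7]
width: 0.0
gripper_force: 6.5
```

>>> arm_command([
  [0, -0.05, -0.007, 0, 0, 0, 0],
  [0, -0.1, -0.015, 0, 0, 0, 0],
  [0, -0.1, -0.015, 0, 0, 0, 0],
  [0, -0.1, -0.015, 0, 0, 0, 0],
  [0, -0.1, -0.015, 0, 0, 0, 0],
])

```text
t: 10.3
position: [570.0, -102.0, 94.1]
tool_rot: [-0.23, 3.129, 0.0]
wrist_force: [13.7, 2.1, -6.0]
width: -0.0
gripper_force: 6.7
```

>>> arm_command([
  [0, -0.05, -0.007, 0, 0, 0, 0],
  [0, -0.1, -0.015, 0, 0, 0, 0],
  [0, -0.1, -0.015, 0, 0, 0, 0],
  [0, -0.1, -0.015, 0, 0, 0, 0],
  [0, -0.1, -0.015, 0, 0, 0, 0],
])

```text
t: 10.72
position: [569.0, -102.2, 94.1]
tool_rot: [-0.23, 3.129, 0.0]
wrist_force: [13.5, 1.3, -5.8]
width: -0.2
gripper_force: 6.9
```

>>> arm_command([
  [0, -0.05, -0.007, 0, 0, 0, 0],
  [0, -0.1, -0.015, 0, 0, 0, 0],
  [0, -0.1, -0.015, 0, 0, 0, 0],
  [0, -0.1, -0.015, 0, 0, 0, 0],
  [0, -0.1, -0.015, 0, 0, 0, 0],
])

```text
t: 11.13
position: [568.1, -102.3, 94.1]
tool_rot: [-0.23, 3.128, 0.0]
wrist_force: [13.9, 1.3, -6.6]
width: 0.1
gripper_force: 7.1
```

>>> arm_command([
  [0, -0.05, -0.007, 0, 0, 0, 0],
  [0, -0.1, -0.015, 0, 0, 0, 0],
  [0, -0.1, -0.015, 0, 0, 0, 0],
  [0, -0.1, -0.015, 0, 0, 0, 0],
  [0, -0.1, -0.015, 0, 0, 0, 0],
])

```text
t: 11.55
position: [567.2, -102.5, 94.1]
tool_rot: [-0.23, 3.128, 0.0]
wrist_force: [14.1, 2.1, -6.7]
width: -0.1
gripper_force: 7.3
```

>>> arm_command([
  [0, -0.05, -0.007, 0, 0, 0, 0],
  [0, -0.1, -0.015, 0, 0, 0, 0],
  [0, -0.1, -0.015, 0, 0, 0, 0],
  [0, -0.1, -0.015, 0, 0, 0, 0],
  [0, -0.1, -0.015, 0, 0, 0, 0],
])

```text
t: 11.97
position: [566.3, -102.6, 94.1]
tool_rot: [-0.23, 3.128, 0.0]
wrist_force: [15.0, 1.8, -7.1]
width: 0.2
gripper_force: 7.5
```

>>> arm_command([
  [0, -0.05, -0.007, 0, 0, 0, 0],
  [0, -0.1, -0.015, 0, 0, 0, 0],
  [0, -0.1, -0.015, 0, 0, 0, 0],
  [0, -0.1, -0.015, 0, 0, 0, 0],
  [0, -0.1, -0.015, 0, 0, 0, 0],
])

```text
t: 12.38
position: [565.4, -102.7, 94.1]
tool_rot: [-0.23, 3.128, 0.0]
wrist_force: [14.4, 2.8, -7.1]
width: -0.2
gripper_force: 7.6
```

>>> arm_command([
  [0, -0.05, -0.007, 0, 0, 0, 0],
  [0, -0.1, -0.015, 0, 0, 0, 0],
  [0, -0.1, -0.015, 0, 0, 0, 0],
  [0, -0.1, -0.015, 0, 0, 0, 0],
  [0, -0.1, -0.015, 0, 0, 0, 0],
])

```text
t: 12.8
position: [564.5, -102.9, 94.2]
tool_rot: [-0.23, 3.128, 0.0]
wrist_force: [15.7, 1.3, -7.6]
width: 0.2
gripper_force: 7.8
```

>>> arm_command([
  [0, -0.05, -0.007, 0, 0, 0, 0],
  [0, -0.1, -0.015, 0, 0, 0, 0],
  [0, -0.1, -0.015, 0, 0, 0, 0],
  [0, -0.1, -0.015, 0, 0, 0, 0],
  [0, -0.1, -0.015, 0, 0, 0, 0],
])

```text
t: 13.22
position: [563.3, -103.1, 94.1]
tool_rot: [-0.23, 3.128, 0.0]
wrist_force: [14.8, 2.1, -7.8]
width: 0.0
gripper_force: 7.4
```

>>> arm_command([
  [0, -0.05, -0.007, 0, 0, 0, 0],
  [0, -0.1, -0.015, 0, 0, 0, 0],
  [0, -0.1, -0.015, 0, 0, 0, 0],
  [0, -0.1, -0.015, 0, 0, 0, 0],
  [0, -0.1, -0.015, 0, 0, 0, 0],
])

```text
t: 13.63
position: [562.2, -103.2, 94.1]
tool_rot: [-0.23, 3.128, 0.0]
wrist_force: [14.7, 3.1, -7.7]
width: -0.0
gripper_force: 7.4
```

>>> arm_command([
  [0, -0.05, -0.007, 0, 0, 0, 0],
  [0, -0.1, -0.015, 0, 0, 0, 0],
  [0, -0.1, -0.015, 0, 0, 0, 0],
  [0, -0.1, -0.015, 0, 0, 0, 0],
  [0, -0.1, -0.015, 0, 0, 0, 0],
])

```text
t: 14.05
position: [561.5, -103.3, 94.1]
tool_rot: [-0.23, 3.128, 0.0]
wrist_force: [15.9, 2.7, -8.2]
width: 0.1
gripper_force: 7.8
```

>>> arm_command([
  [0, 0.1, 0.015, 0, 0, 0, 0],
  [0, 0.2, 0.03, 0, 0, 0, 0],
  [0, 0.3, 0.045, 0, 0, 0, 0],
  [0, 0.4, 0.06, 0, 0, 0, 0],
  [0, 0.4, 0.06, 0, 0, 0, 0],
])

```text
t: 14.47
position: [563.7, -103.0, 94.0]
tool_rot: [-0.229, 3.131, -0.0]
wrist_force: [8.7, 0.3, -1.7]
width: -0.2
gripper_force: 4.0
```

Pull is falling much faster than the spring would: looks caught. Ease a little more.

>>> arm_command([
  [0, 0.05, 0.007, 0, 0, 0, 0],
  [0, 0.1, 0.015, 0, 0, 0, 0],
  [0, 0.15, 0.022, 0, 0, 0, 0],
  [0, 0.2, 0.03, 0, 0, 0, 0],
  [0, 0.2, 0.03, 0, 0, 0, 0],
])

```text
t: 14.88
position: [563.8, -102.5, 93.5]
tool_rot: [0.229, -3.132, -0.001]
wrist_force: [0.9, -0.9, 0.7]
width: -0.1
gripper_force: 0.4
```

>>> arm_command([
  [0, 0.3, 0.045, 0, 0, 0, 0],
  [0, 0.6, 0.09, 0, 0, 0, 0],
  [0, 0.9, 0.13, 0.5, 0, 0, 0],
  [0, 1.2, 0.18, 1.0, 0, 0, 0],
  [0, 1.2, 0.18, 1.5, 0, 0, 0],
])

```text
t: 15.3
position: [577.3, -100.7, 109.4]
tool_rot: [-0.23, 3.133, -0.0]
wrist_force: [-0.2, -0.5, -0.4]
width: -0.3
gripper_force: 0.0
```

>>> arm_command([
  [0, 0.4, 1.5, 0, 0, 0, 0],
  [0, 0.9, 3.5, 0, 0, 0, 0],
  [0, 1.5, 5, 0, 0, 0, 0],
  [0, 1.8, 6, 0, 0, 0, 0],
  [0, 1.8, 6, 0, 0, 0, 0],
])

```text
t: 15.72
position: [595.1, -39.1, 109.2]
tool_rot: [-0.232, 3.132, 0.0]
wrist_force: [-0.7, 0.6, -0.6]
width: 0.3
gripper_force: 0.0
```

Run:
```python
from h import *
f=grab_frame("wrist");g=grab_frame("top")
s=state();print(s["t"],s["position"],s["wrist_force"],proj(f,[595,-40.5,78]),proj(f,s["position"]))
c=cv2.resize(g["img"][145:245,255:335],(400,500),interpolation=cv2.INTER_CUBIC); w=cv2.resize(f["img"][80:330,130:330],(400,500))
cv2.imwrite("pics/m4.png",np.hstack([c,w])[:,:,::-1])
```

```text
15.8167 [594.55244443 -40.88216418 108.99980093] [ 0.3048387  -0.69855247 -0.11857798] (np.float64(251.8124356769071), np.float64(222.0740462905731)) (np.float64(251.03113065640702), np.float64(248.5237868337045))
```

View pics/m4.png

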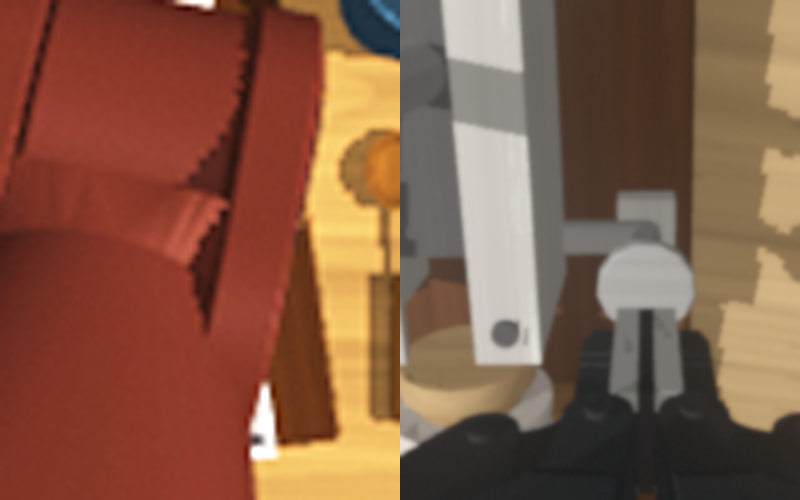

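The pad's disc is at full-image px (252.5,222), just where projected, right under the fingertips; the handle stays back. Press down.

>>> arm_command([
  [0, 0, 0, -0.8, 0, 0, 0],
  [0, 0, 0, -1.6, 0, 0, 0],
  [0, 0, 0, -2.2, 0, 0, 0],
  [0, 0, 0, -2.6, 0, 0, 0],
  [0, 0, 0, -2.6, 0, 0, 0],
])

```text
t: 16.23
position: [593.6, -41.0, 81.4]
tool_rot: [0.228, -3.131, -0.001]
wrist_force: [-0.7, -0.5, 1.1]
width: 0.0
gripper_force: 0.0
```

>>> arm_command([
  [0, 0, 0, -0.2, 0, 0, 0],
  [0, 0, 0, -0.4, 0, 0, 0],
  [0, 0, 0, -0.6, 0, 0, 0],
  [0, 0, 0, -0.7, 0, 0, 0],
  [0, 0, 0, -0.7, 0, 0, 0],
])

```text
t: 16.65
position: [595.0, -40.8, 76.7]
tool_rot: [-0.229, 3.132, -0.0]
wrist_force: [-2.3, 0.4, 8.2]
width: 0.0
gripper_force: 4.0
```

>>> arm_command([
  [0, 0, 0, -0.1, 0, 0, 0],
  [0, 0, 0, -0.2, 0, 0, 0],
  [0, 0, 0, -0.3, 0, 0, 0],
  [0, 0, 0, -0.4, 0, 0, 0],
  [0, 0, 0, -0.4, 0, 0, 0],
])

```text
t: 17.07
position: [595.1, -40.8, 72.3]
tool_rot: [-0.229, 3.132, -0.0]
wrist_force: [0.8, 0.5, 2.7]
width: -0.2
gripper_force: 1.5
```

>>> arm_command([
  [0, 0, 0, -0.1, 0, 0, 0],
  [0, 0, 0, -0.15, 0, 0, 0],
  [0, 0, 0, -0.15, 0, 0, 0],
  [0, 0, 0, -0.15, 0, 0, 0],
  [0, 0, 0, -0.15, 0, 0, 0],
])

```text
t: 17.48
position: [595.0, -40.8, 70.5]
tool_rot: [-0.229, 3.132, -0.0]
wrist_force: [1.7, 0.6, 3.4]
width: -0.0
gripper_force: 1.7
```

>>> arm_command([
  [0, 0, 0, 1, 0, 0, 0],
  [0, 0, 0, 3, 0, 0, 0],
  [0, 0, 0, 6, 0, 0, 0],
  [0, 0, 0, 9, 0, 0, 0],
  [0, 0, 0, 12, 0, 0, 0],
])

```text
t: 17.9
position: [593.5, -40.7, 191.8]
tool_rot: [0.229, -3.131, -0.0]
wrist_force: [0.7, -0.4, -0.5]
width: 0.1
gripper_force: 0.0
```

>>> arm_command([
  [0, -2, 3, 1, 0, 0, 0],
  [0, -4, 6, 2, 0, 0, 0],
  [0, -6, 9, 2, 0, 0, 0],
  [0, -8, 12, 2, 0, 0, 0],
  [0, -10, 15, 2, 0, 0, 0],
])

```text
t: 18.32
position: [492.9, 110.1, 210.8]
tool_rot: [0.228, -3.133, 0.0]
wrist_force: [0.1, 0.2, 0.2]
width: 0.1
gripper_force: 0.0
```

>>> arm_command([
  [0, -2, 3, 0, 0, 0, 0],
  [0, -4, 6, 0, 0, 0, 0],
  [0, -6, 9, 0, 0, 0, 0],
  [0, -8, 12, 0, 0, 0, 0],
  [0, -10, 15, 0, 0, 0, 0],
])

```text
t: 18.73
position: [392.8, 260.0, 210.7]
tool_rot: [0.229, -3.133, 0.001]
wrist_force: [0.2, 0.6, 0.3]
width: -0.3
gripper_force: 0.0
```

Run:
```python
from h import *
f=grab_frame("scene");g=grab_frame("top");s=state();print(s["t"],s["position"],s["wrist_force"])
c=cv2.resize(g["img"][125:245,255:335],(400,600),interpolation=cv2.INTER_CUBIC); w=cv2.resize(f["img"][130:250,195:275],(400,600),interpolation=cv2.INTER_CUBIC)
cv2.imwrite("pics/m5.png",np.hstack([c,w])[:,:,::-1])
```

```text
18.8333 [391.20070252 262.05737776 210.70916473] [-0.72467912 -0.56593904 -0.21196873]
```

View pics/m5.png

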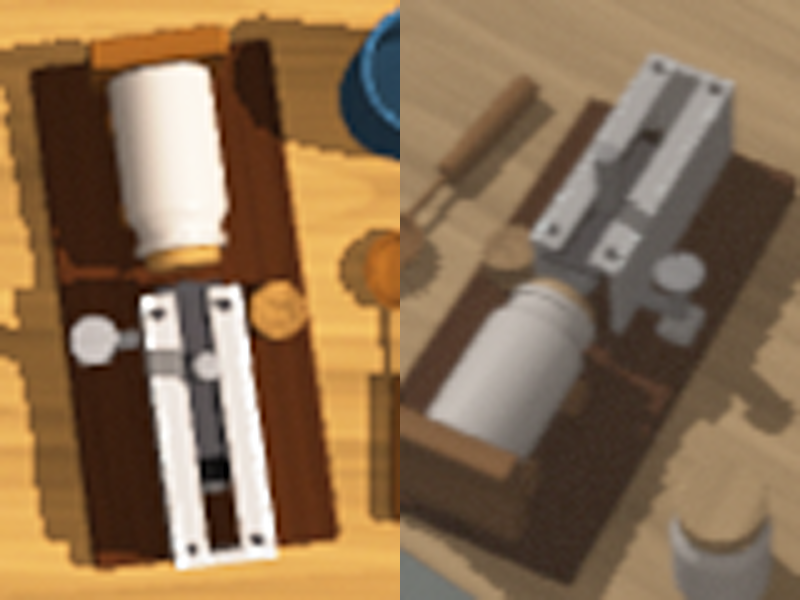

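The handle is back at rest at (207,366). The stopper's outer edge moved from row ~283 to ~270 in the crop (about 6–7 mm), so it is home against the rim, and the bystanders in view are unmoved.

```bash
python3 -c "
from bench import *
print(hand_in())"
```

```text
the job is handed in; nothing more can be done
None
```

I cocked the striker, let go of it, and fired it with the trip pad. The last pictures show the stopper fully home against the jar's rim and nothing in view moved, and I handed the job in at about 19 s; no verdict came back.

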